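# Put three reagent bottles back into their own cooling blocks

## Robot

A 6-joint arm with a two-finger parallel gripper is mounted at the origin on a cart in front of the work surface, level with it; the furniture and walls round the work are solid. World frame = base frame: x ahead of the robot, y to its left, z up, the work surface at z = 0. Lengths are in m, angles in rad, forces in N, time in s.
With the tool pointing down it reaches from about 0.4 to 0.925 m from the base axis. Payload 12.5 kg.
Tool frame: the origin (TCP) lies at the very end of the fingers, on their centre line; the grasp point (between the pads) lies robot.hold_point_z behind it (robot.hold_point_z is the distance from the TCP to the grasp point, in m); z points along the fingers, y is the line along which they close (so a half turn about z gives the same grasp; the last joint's range is limited). The gripper opens to 95 mm and grips with 3 to 60 N. Pads are 20 mm wide; open, the fingers measure 119 mm over their backs; the gripper's body (75 mm by 180 mm) begins 59 mm behind the grasp point.
Start: joints at [1.019, 0.491, 1.559, -0, 1.092, -0.106], TCP at [0.269, 0.564, 0.215] pointing down, gripper open.
Joint ranges: [-3.1, 3.1], [-0.84, 2.19], [0.05, 2.79], [-1.13, 4.28], [0.06, 2.93], [-2.69, 2.69]. Speed limits (rad/s): [2.22, 2.22, 2.79, 3.14, 3.14, 3.14].

## Interface

Orientations are given as a unit quaternion [x, y, z, w].
In Python, from cell import robot, imaging gives the robot as it stands. The module is installed in compiled form; this text tells all that it offers.
- The arm moves only by the tool step_arm, never from a script. Its argument "plan" is a list of rows, each an object of numbers: "dx", "dy", "dz": the shift along the world's x, y, z in m; "turn": the turn about the world's z in degrees; "jaw": the finger opening in m, from 0 to 0.0951. A call has 1 to 20 rows; each row is the pose to reach, as a shift and turn from the pose commanded when the call began; what a row does not reach only later rows make up. A row lasts 1/12 s, in which the tool goes at most 41.7 mm and 7.16 degrees, less where a joint would pass 70% of its speed; a pose out of reach is approached as far as the arm can. A call with a gripper value outside its range is refused whole. The fingers move at their own pace and stop on an object; the grip force is fixed at half the most. Time passes only in rows, so rows that repeat a pose let the fingers close. It gives the time, the measured TCP pose, the force, the opening and the grip force at its end, in the units of the state.
- robot.state(): the state, without advancing time (a new reading comes with each control period).
- imaging.get_image(name): name is "side" or "top" or "wrist"; returns a dict with "frame" (400x640x3 uint8, red, green, blue), "fovy" (degrees; the focal length in pixels is half the picture's height over the tangent of half this angle, whatever the lens; pixels are square), "cx", "cy" (the principal point, pixels), "position" and "orientation" of the camera in the world; the wrist camera has in their place "hand_eye" (4x4, takes a point from camera to tool coordinates, whose origin is the TCP and whose axes are the flange's). Camera axes: x right, y up, looking along -z (the intrinsics and any distortion apply to the point x, -y, -z); pixel columns grow to the right and rows downward; lengths in m; the calibration is good to about 2 mm. A picture is of the moment at which its call begins: read the wrist's pose just before it. There is no depth.
- robot.close_job(): hands the job in; it is judged then, once.
The state is a dict: "time_s": time; "joint_pos": joint angles; "joint_velocities": joint speeds; "effort": joint torques, N m; "tool_pos": TCP position; "ee_rot": TCP orientation; "ft_force": force on the tool from outside, world axes, zero at the start; "torque": the same for the moment, N m; "grip_width": finger opening in m; "grip_force": force on a finger pad.
Only numpy, scipy, OpenCV 4.12 (cv2) and the standard library are available. Lean on these libraries where they do the work, as an engineer would, in place of code of your own. Each camera call takes 0.05 s, during which the arm holds its last target. There are 200 camera calls.

## Task

The three reagent bottles on the cooling station were put into each other's blocks, so two stand proud, one rattles and none is cooled: move each bottle into the block whose opening fits it, upright and fully down on the floor of the opening. All blocks are taken, so first stand one bottle in the empty white dish and let go of it there, as the halfway place. Never let a bottle tip over, and leave the sample cup and the beaker by the dish where they stand.

Things in the scene. Friction and masses are not known exactly. Their poses are not given: they have to be found in the camera images.
- square_bottle_mid (a point): Large translucent square screw-cap bottle, 58 x 58 mm with rounded edges and 130 mm high with its fixed cap (30 mm wide, 20 mm high); flat upright sides up to about 88 mm, then a shoulder. Its z axis points up. Site at its centre, half-way up, 65 mm above its foot; flat sides face along its x and y. About 0.12 kg. At the start perched on top of the middle-sized block, twisted a little against it.
- round_bottle_mid (a point): Round translucent screw-cap bottle, 46 mm in diameter, 118 mm high with its cap (cap fixed, 28 mm wide, top 18 mm); straight sides up to about 83 mm, then a shoulder. Its z axis points up. Site at its centre, half-way up, 59 mm above its foot. About 0.09 kg. At the start perched on top of the smallest block.
- dropper_bottle_mid (a point): Small amber bottle with a white cap, 30 mm in diameter, 78 mm high (cap fixed, 22 mm wide, top 18 mm); straight sides up to about 55 mm. Its z axis points up. Site at its centre, half-way up, 39 mm above its foot. About 0.04 kg. At the start loose on the floor of the largest block's opening.
- block_square: Largest aluminium cooling block, 94 x 94 mm, with a 70 x 70 mm square opening (sides along its x and y), for the square bottle, 20 mm deep. Fixed. Origin at the centre of its underside (16 mm above the worktop, on a grey base), z up; opening's floor 14 mm, top face 34 mm above it. The 3 blocks stand parallel in a row along their y axes, 100 mm apart, in any order.
- block_medium: Middle-sized aluminium cooling block, 80 x 80 mm, with a round opening of 56 mm diameter, for the round bottle, 20 mm deep. Fixed. Origin at the centre of its underside (16 mm above the worktop, on a grey base), z up; opening's floor 14 mm, top face 34 mm above it. The 3 blocks stand parallel in a row along their y axes, 100 mm apart, in any order.
- block_small: Smallest aluminium cooling block, 64 x 64 mm, with a round opening of 40 mm diameter, for the dropper bottle, 20 mm deep. Fixed. Origin at the centre of its underside (16 mm above the worktop, on a grey base), z up; opening's floor 14 mm, top face 34 mm above it. The 3 blocks stand parallel in a row along their y axes, 100 mm apart, in any order.
- dish: Shallow round white dish on the worktop between the blocks and the robot, 100 mm across, rim 11 mm high, flat floor 80 mm across, 3 mm above the worktop; empty. Fixed. Origin at the centre of its underside.
- cup_mid (a point): Bystander: low snap-lid sample cup, 35 x 43 mm, 24 mm high, on the worktop to the left of the dish. Point half-way up.
- beaker_mid (a point): Bystander: open clear beaker, 59 mm wide, 82 mm high, on the worktop to the right of the dish. Point half-way up.
Things that resemble listed ones, but are neither listed nor needed, are in the scene too. What is shaped like the part that bears square_bottle_mid but blue or orange is not meant.

How it is judged:
On the way:
1. one of the three bottles stands upright in the white dish, let go (((horizontal distance between square_bottle_mid and dish below 0.022 m and height (world z) of square_bottle_mid below 0.076 m and angle between square_bottle_mid's own z axis and vertical below 0.15 rad and contact force between square_bottle and the fingers below 0.3 N) or (horizontal distance between round_bottle_mid and dish below 0.022 m and height (world z) of round_bottle_mid below 0.07 m and angle between round_bottle_mid's own z axis and vertical below 0.15 rad and contact force between round_bottle and the fingers below 0.3 N) or (horizontal distance between dropper_bottle_mid and dish below 0.022 m and height (world z) of dropper_bottle_mid below 0.05 m and angle between dropper_bottle_mid's own z axis and vertical below 0.15 rad and contact force between dropper_bottle and the fingers below 0.3 N))), for 0.2 s.
At the end, for the whole second after the job is handed in: The square bottle is in the largest block, the round bottle in the middle-sized block and the dropper bottle in the smallest: each within 12 mm of its block's centre, standing on the floor of the opening (height within 4 mm), upright within 0.12 rad, at rest and released (horizontal distance between square_bottle_mid and block_square below 0.012 m and z of square_bottle_mid in the frame of block_square between 0.075 and 0.083 m and angle between each of square_bottle_mid, round_bottle_mid, dropper_bottle_mid's own z axis and vertical below 0.12 rad and linear speed of each of square_bottle, round_bottle, dropper_bottle below 0.02 m/s and horizontal distance between round_bottle_mid and block_medium below 0.012 m and z of round_bottle_mid in the frame of block_medium between 0.069 and 0.077 m and horizontal distance between dropper_bottle_mid and block_small below 0.012 m and z of dropper_bottle_mid in the frame of block_small between 0.049 and 0.057 m); the robot touches nothing.
It fails at once if a bottle is tipped by more than about 45 degrees (angle between any of square_bottle_mid, round_bottle_mid, dropper_bottle_mid's own z axis and vertical above 0.8 rad).
It fails at once if the cup is moved from its place (distance of cup_mid from where it was at the start of the episode above 0.03 m).
It fails at once if the beaker is moved from its place (distance of beaker_mid from where it was at the start of the episode above 0.03 m).
It also fails if it takes over 90 s, if anything falls off the work surface, if the arm or the gripper's body presses on something with over 40 N, if the wrist force passes 120 N, or if a joint passes its speed limit or range.

## Working session

There is one attempt and no reset: what is moved stays moved. The work goes in short steps, Python scripts to look and compute and a tool call to move; the robot and the scene stay as the last step left them, time stands still between calls to the robot, and variables do not carry over. Pictures are saved under pics/ and viewed, at most 14 in all, crops included, and the job is handed in when it is done.

Besides the shell and the picture viewer there is one more tool, called as a command line: name --argument value ..., lists and objects as JSON in quotes. step_arm: Moves the arm, as the interface text tells. Its arguments: {"type":"object","properties":{"plan":{"type":"array"}},"required":["plan"]}

```bash
mkdir -p pics
python3 - <<'E'
from cell import robot, imaging
import cv2
s=robot.state();print({k:s[k] for k in('time_s','tool_pos','ee_rot','grip_width')}, robot.hold_point_z)
for n in('top','side'):
    d=imaging.get_image(n);cv2.imwrite(f'pics/{n}0.png',d['frame'][:,:,::-1])
    print(n,{k:v for k,v in d.items() if k!='frame'})
d=imaging.get_image('wrist');print({k:v for k,v in d.items() if k!='frame'})
E
```

```text
{'time_s': 0.0, 'tool_pos': array([0.26932971, 0.56372028, 0.21407154]), 'ee_rot': array([ 2.21037733e-01,  9.75265108e-01, -5.09346088e-04, -1.73359076e-04]), 'grip_width': 0.09525008139684706} 0.0188
top {'fovy': 48.40619580424877, 'cx': 315.9313671753665, 'cy': 198.95362712970336, 'position': array([ 0.28976565, -0.18931435,  1.09815616]), 'orientation': array([ 0.06786472, -0.06355409, -0.69899583,  0.70905577])}
side {'fovy': 54.26268083549441, 'cx': 317.67214394192007, 'cy': 199.6680186563272, 'position': array([-0.05582076, -0.15038612,  0.73027861]), 'orientation': array([-0.23714619,  0.26370287,  0.7022311 , -0.61732809])}
{'fovy': 67.69003530032077, 'cx': 319.2981893223035, 'cy': 199.16943005367085, 'hand_eye': array([[ 8.43469455e-04,  9.61849848e-01,  2.73576605e-01,
         7.64788106e-02],
       [ 9.99999555e-01, -9.26907821e-04,  1.75735302e-04,
        -7.52832641e-04],
       [ 4.22611269e-04,  2.73576335e-01, -9.61850201e-01,
        -1.70035408e-01],
       [ 0.00000000e+00,  0.00000000e+00,  0.00000000e+00,
         1.00000000e+00]])}
```

View pics/top0.png

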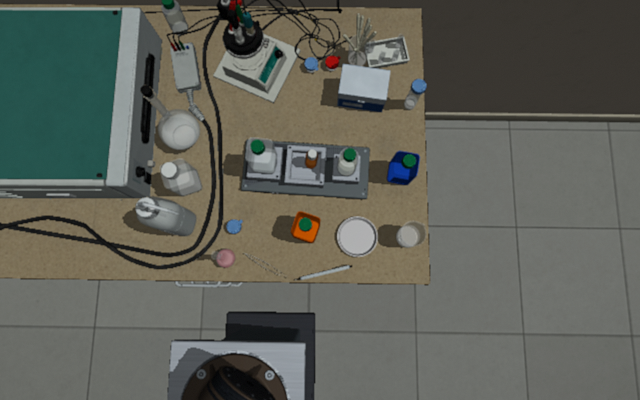

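View pics/side0.png

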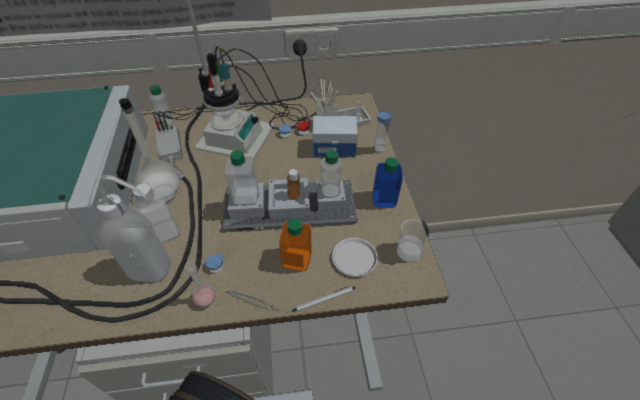

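```bash
cat > h.py <<'E'
import numpy as np
from scipy.spatial.transform import Rotation as R
from cell import robot, imaging
import cv2
def cam(n):
    s=robot.state(); d=imaging.get_image(n)
    f=200/np.tan(np.radians(d['fovy'])/2)
    if n=='wrist':
        T=np.eye(4);T[:3,:3]=R.from_quat(s['ee_rot']).as_matrix();T[:3,3]=s['tool_pos'];T=T@d['hand_eye']
        p,M=T[:3,3],T[:3,:3]
    else: p,M=d['position'],R.from_quat(d['orientation']).as_matrix()
    return dict(f=f,cx=d['cx'],cy=d['cy'],p=p,M=M,im=d['frame'][:,:,::-1].copy())
def ray(c,u,v):
    r=c['M']@np.array([(u-c['cx'])/c['f'],-(v-c['cy'])/c['f'],-1]);return r/np.linalg.norm(r)
def onz(c,u,v,z):
    r=ray(c,u,v);return c['p']+r*(z-c['p'][2])/r[2]
def proj(c,P):
    q=c['M'].T@(np.asarray(P)-c['p']);return np.array([c['cx']+c['f']*q[0]/-q[2],c['cy']-c['f']*q[1]/-q[2]])
def tri(obs):
    A=0;b=0
    for c,u,v in obs:
        r=ray(c,u,v);K=np.eye(3)-np.outer(r,r);A=A+K;b=b+K@c['p']
    return np.linalg.solve(A,b)
E
python3 - <<'E'
from h import *
t=cam('top');s=cam('side')
print('base',proj(t,[0,0,0]),'tcp',proj(t,[.27,.56,.214]))
for n,a,b in [('sqcap',(257,147),(237,158)),('drop',(312,154),(293,174)),('round',(348,155),(331,157)),('orange',(306,225),(294,226)),('dish',(357,236),(355,257))]:
    print(n,tri([(t,*a),(s,*b)]).round(3))
print('dish',onz(t,357,236,.011))
c=t['im'][130:205,232:382];cv2.imwrite('pics/c1.png',cv2.resize(c,None,fx=5.3,fy=5.3,interpolation=cv2.INTER_CUBIC))
E
```

```text
base [234.32561086 409.27032166] tcp [-64.92777135 287.29532506]
sqcap [ 0.578 -0.053  0.17 ]
drop [ 0.584 -0.17   0.1  ]
round [ 0.565 -0.252  0.16 ]
orange [ 0.414 -0.16   0.125]
dish [ 0.404 -0.284  0.007]
dish [ 0.40359037 -0.28297486  0.011     ]
```

View pics/c1.png

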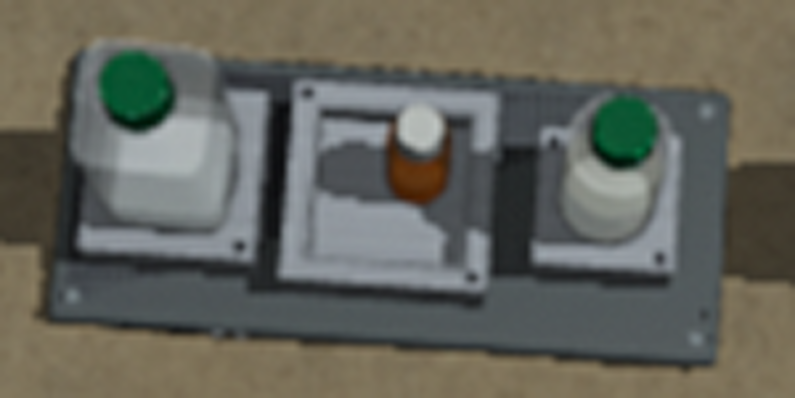

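Run:
```python
from h import *
from scipy.optimize import least_squares
t=cam('top')
def g(l): return np.array([onz(t,232+u/5.3,130+v/5.3,.05)[:2] for u,v in l])
# order: +x+y, +x-y, -x-y, -x+y (image up=+x, left=+y)
L=g([(295,82),(499,93),(486,297),(280,278)]);M=g([(268,90),(258,262),(78,250)]);S=g([(543,126),(680,135),(673,272),(531,265)])
k=np.array([(1,1),(1,-1),(-1,-1),(-1,1)])
def fun(p):
    c,s=np.cos(p[2]),np.sin(p[2]);Q=np.array([[c,-s],[s,c]])
    f=lambda off,h,ids:(k[ids]*h+[0,off])@Q.T+p[:2]
    return np.r_[(f(0,.047,[0,1,2,3])-L).ravel(),(f(.1,.04,[1,2,3])-M).ravel(),(f(-.1,.032,[0,1,2,3])-S).ravel()]
r=least_squares(fun,[.56,-.16,0]);p=r.x;print(p,np.degrees(p[2]),(r.fun*1000).round(1))
for o in(.1,0,-.1):print(p[0]-np.sin(p[2])*o,p[1]+np.cos(p[2])*o)
s=robot.state();print(R.from_quat(s['ee_rot']).as_matrix().round(3))
```

```text
[ 0.57080917 -0.15514618 -0.0535405 ] -3.0676445928197733 [ 0.6 -0.6 -0.4 -0.   2.3  0.1 -0.2  0.  -1.7  0.3  0.1  2.4 -0.1 -0.1
 -0.9  0.3 -0.9 -0.5 -0.  -0.5  1.  -1.3]
0.5761606619255678 -0.05528947697897796
0.5708091696895259 -0.15514618196591204
0.565457677453484 -0.2550028869528461
[[-0.902  0.431 -0.   ]
 [ 0.431  0.902 -0.   ]
 [ 0.    -0.    -1.   ]]
```

step_arm --plan '[{"dz": 0.12},{"dz": 0.24},{"dz": 0.24},{"dz": 0.24},{"dz": 0.24},{"dz": 0.24},{"dz": 0.24},{"dx": 0.302,"dy": -0.719,"dz": 0.24,"turn": -67.6},{"dx": 0.302,"dy": -0.719,"dz": 0.24,"turn": -67.6},{"dx": 0.302,"dy": -0.719,"dz": 0.24,"turn": -67.6},{"dx": 0.302,"dy": -0.719,"dz": 0.24,"turn": -67.6},{"dx": 0.302,"dy": -0.719,"dz": 0.24,"turn": -67.6},{"dx": 0.302,"dy": -0.719,"dz": 0.24,"turn": -67.6},{"dx": 0.302,"dy": -0.719,"dz": 0.24,"turn": -67.6},{"dx": 0.302,"dy": -0.719,"dz": 0.24,"turn": -67.6},{"dx": 0.302,"dy": -0.719,"dz": 0.24,"turn": -67.6},{"dx": 0.302,"dy": -0.719,"dz": 0.24,"turn": -67.6},{"dx": 0.302,"dy": -0.719,"dz": 0.24,"turn": -67.6},{"dx": 0.302,"dy": -0.719,"dz": 0.24,"turn": -67.6},{"dx": 0.302,"dy": -0.719,"dz": 0.24,"turn": -67.6}]'

```text
validation failed for argument at $.pl...
```

step_arm --plan '[{"dx": 0,"dy": 0,"dz": 0.24,"turn": 0,"jaw": 0.095},{"dx": 0,"dy": 0,"dz": 0.24,"turn": 0,"jaw": 0.095},{"dx": 0,"dy": 0,"dz": 0.24,"turn": 0,"jaw": 0.095},{"dx": 0,"dy": 0,"dz": 0.24,"turn": 0,"jaw": 0.095},{"dx": 0,"dy": 0,"dz": 0.24,"turn": 0,"jaw": 0.095},{"dx": 0,"dy": 0,"dz": 0.24,"turn": 0,"jaw": 0.095}]'

```text
time_s: 0.8
tool_pos: [0.2693, 0.5636, 0.4585]
ee_rot: [0.221, 0.975, 0.002, 0.001]
ft_force: [0.4, -0.6, -0.2]
grip_width: 0.0953
grip_force: 0.0
```

step_arm --plan '[{"dx": 0.302,"dy": -0.719,"dz": 0,"turn": -67.6,"jaw": 0.095},{"dx": 0.302,"dy": -0.719,"dz": 0,"turn": -67.6,"jaw": 0.095},{"dx": 0.302,"dy": -0.719,"dz": 0,"turn": -67.6,"jaw": 0.095},{"dx": 0.302,"dy": -0.719,"dz": 0,"turn": -67.6,"jaw": 0.095},{"dx": 0.302,"dy": -0.719,"dz": 0,"turn": -67.6,"jaw": 0.095},{"dx": 0.302,"dy": -0.719,"dz": 0,"turn": -67.6,"jaw": 0.095},{"dx": 0.302,"dy": -0.719,"dz": 0,"turn": -67.6,"jaw": 0.095},{"dx": 0.302,"dy": -0.719,"dz": 0,"turn": -67.6,"jaw": 0.095},{"dx": 0.302,"dy": -0.719,"dz": 0,"turn": -67.6,"jaw": 0.095},{"dx": 0.302,"dy": -0.719,"dz": 0,"turn": -67.6,"jaw": 0.095},{"dx": 0.302,"dy": -0.719,"dz": 0,"turn": -67.6,"jaw": 0.095},{"dx": 0.302,"dy": -0.719,"dz": 0,"turn": -67.6,"jaw": 0.095},{"dx": 0.302,"dy": -0.719,"dz": 0,"turn": -67.6,"jaw": 0.095},{"dx": 0.302,"dy": -0.719,"dz": 0,"turn": -67.6,"jaw": 0.095},{"dx": 0.302,"dy": -0.719,"dz": 0,"turn": -67.6,"jaw": 0.095},{"dx": 0.302,"dy": -0.719,"dz": 0,"turn": -67.6,"jaw": 0.095},{"dx": 0.302,"dy": -0.719,"dz": 0,"turn": -67.6,"jaw": 0.095},{"dx": 0.302,"dy": -0.719,"dz": 0,"turn": -67.6,"jaw": 0.095},{"dx": 0.302,"dy": -0.719,"dz": 0,"turn": -67.6,"jaw": 0.095},{"dx": 0.302,"dy": -0.719,"dz": 0,"turn": -67.6,"jaw": 0.095}]'

```text
time_s: 2.47
tool_pos: [0.5727, -0.1598, 0.4527]
ee_rot: [0.728, 0.686, -0.001, -0.001]
ft_force: [0.3, -0.1, 0.7]
grip_width: 0.0952
grip_force: 0.0
```

step_arm --plan '[{"dx": 0,"dy": 0,"dz": -0.15,"turn": 0,"jaw": 0.095},{"dx": 0,"dy": 0,"dz": -0.15,"turn": 0,"jaw": 0.095},{"dx": 0,"dy": 0,"dz": -0.15,"turn": 0,"jaw": 0.095},{"dx": 0,"dy": 0,"dz": -0.15,"turn": 0,"jaw": 0.095},{"dx": 0,"dy": 0,"dz": -0.15,"turn": 0,"jaw": 0.095},{"dx": 0,"dy": 0,"dz": -0.15,"turn": 0,"jaw": 0.095}]'

```text
time_s: 2.97
tool_pos: [0.5714, -0.1548, 0.3049]
ee_rot: [0.726, 0.688, -0.0, -0.001]
ft_force: [0.4, -0.8, 0.8]
grip_width: 0.0954
grip_force: 0.0
```

Run:
```python
from h import *
c=cam('wrist');print(c['p']);cv2.imwrite('pics/w1.png',c['im'])
import pickle;pickle.dump(c,open('w1.pkl','wb'))
s=robot.state();print(s['tool_pos'],R.from_quat(s['ee_rot']).as_matrix().round(3))
```

```text
[ 0.5764838  -0.07857055  0.47493109]
[ 0.5720358  -0.155026    0.30636212] [[ 0.055  0.999  0.002]
 [ 0.999 -0.055 -0.001]
 [-0.001  0.002 -1.   ]]
```

View pics/w1.png

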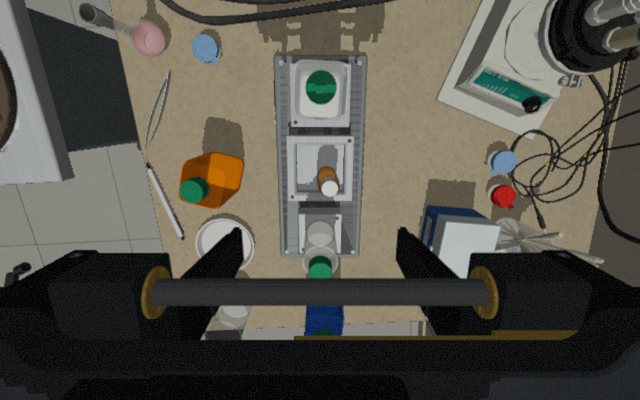

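Run:
```python
from h import *
import pickle
c=pickle.load(open('w1.pkl','rb'))
for n,u,v,z in [('drop',330,187,.108),('sq',320,86,.18),('round',320,267,.168),('dish',224,243,.011),('orange',194,190,.13)]:
    print(n,onz(c,u,v,z).round(4))
for n,P in [('M',(.5762,-.0553,.05)),('L',(.5708,-.1551,.05)),('S',(.5655,-.255,.05))]: print(n,proj(c,P))
cv2.imwrite('pics/c2.png',cv2.resize(c['im'][45:205,270:380],None,fx=3.7,fy=3.7,interpolation=cv2.INTER_CUBIC))
```

```text
drop [ 0.5843 -0.1678  0.108 ]
sq [ 0.5778 -0.0535  0.18  ]
round [ 0.5675 -0.2466  0.168 ]
dish [ 0.4033 -0.279   0.011 ]
orange [ 0.4217 -0.1575  0.13  ]
M [318.92065912  96.20695045]
L [318.92630335 169.48932693]
S [318.99994993 234.03981475]
```

View pics/c2.png

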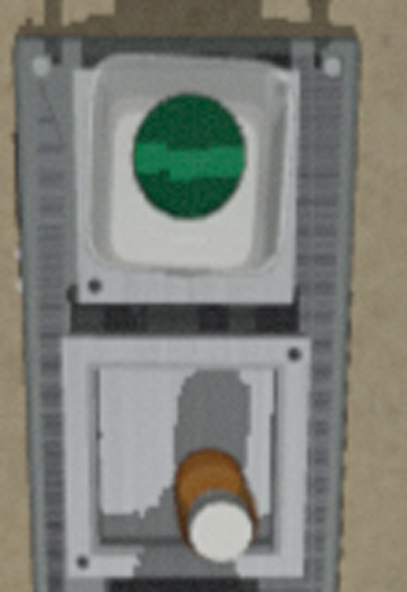

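step_arm --plan '[{"dx": 0.012,"dy": -0.013,"dz": 0,"turn": 0,"jaw": 0.06},{"dx": 0.012,"dy": -0.013,"dz": -0.15,"turn": 0,"jaw": 0.06},{"dx": 0.012,"dy": -0.013,"dz": -0.15,"turn": 0,"jaw": 0.06},{"dx": 0.012,"dy": -0.013,"dz": -0.15,"turn": 0,"jaw": 0.06},{"dx": 0.012,"dy": -0.013,"dz": -0.15,"turn": 0,"jaw": 0.06},{"dx": 0.012,"dy": -0.013,"dz": -0.17,"turn": 0,"jaw": 0.06},{"dx": 0.012,"dy": -0.013,"dz": -0.19,"turn": 0,"jaw": 0.06},{"dx": 0.012,"dy": -0.013,"dz": -0.19,"turn": 0,"jaw": 0.06},{"dx": 0.012,"dy": -0.013,"dz": -0.19,"turn": 0,"jaw": 0.06}]'

```text
time_s: 3.77
tool_pos: [0.5845, -0.1684, 0.1162]
ee_rot: [0.726, 0.687, 0.0, 0.001]
ft_force: [-0.4, 0.1, 0.6]
grip_width: 0.0601
grip_force: 0.0
```

Run:
```python
from h import *
c=cam('wrist');cv2.imwrite('pics/w2.png',c['im'])
print(robot.state()['tool_pos'])
P=robot.state()['tool_pos'];print(proj(c,P),proj(c,P+[0,0,-.0075]))
import pickle;pickle.dump(c,open('w2.pkl','wb'))
```

```text
[ 0.58472894 -0.16847207  0.11686308]
[318.81143877 243.04078523] [318.82618441 238.16324127]
```

View pics/w2.png

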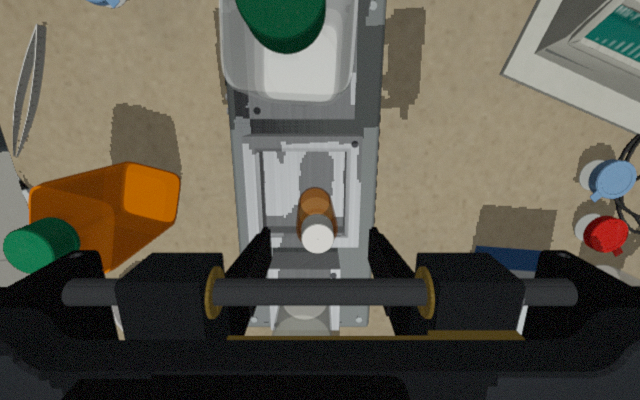

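step_arm --plan '[{"dx": 0,"dy": 0,"dz": -0.03,"turn": 0,"jaw": 0.06},{"dx": 0,"dy": 0,"dz": -0.058,"turn": 0,"jaw": 0.06},{"dx": 0,"dy": 0,"dz": -0.058,"turn": 0,"jaw": 0.06},{"dx": 0,"dy": 0,"dz": -0.058,"turn": 0,"jaw": 0.06},{"dx": 0,"dy": 0,"dz": -0.058,"turn": 0,"jaw": 0.02},{"dx": 0,"dy": 0,"dz": -0.058,"turn": 0,"jaw": 0.02},{"dx": 0,"dy": 0,"dz": -0.058,"turn": 0,"jaw": 0.02},{"dx": 0,"dy": 0,"dz": -0.058,"turn": 0,"jaw": 0.02},{"dx": 0,"dy": 0,"dz": -0.058,"turn": 0,"jaw": 0.02},{"dx": 0,"dy": 0,"dz": -0.058,"turn": 0,"jaw": 0.02},{"dx": 0,"dy": 0,"dz": -0.058,"turn": 0,"jaw": 0.02},{"dx": 0,"dy": 0,"dz": -0.058,"turn": 0,"jaw": 0.02}]'

```text
time_s: 4.82
tool_pos: [0.5835, -0.1682, 0.0571]
ee_rot: [0.726, 0.687, 0.0, 0.0]
ft_force: [-1.8, -0.9, 6.7]
grip_width: 0.0294
grip_force: 29.4
```

step_arm --plan '[{"dx": 0,"dy": 0,"dz": 0.17,"turn": 0,"jaw": 0.02},{"dx": 0,"dy": 0,"dz": 0.17,"turn": 0,"jaw": 0.02},{"dx": 0,"dy": 0,"dz": 0.17,"turn": 0,"jaw": 0.02},{"dx": 0,"dy": 0,"dz": 0.17,"turn": 0,"jaw": 0.02},{"dx": 0,"dy": 0,"dz": 0.17,"turn": 0,"jaw": 0.02},{"dx": -0.03,"dy": -0.02,"dz": 0.17,"turn": 0,"jaw": 0.02},{"dx": -0.06,"dy": -0.038,"dz": 0.17,"turn": 0,"jaw": 0.02},{"dx": -0.09,"dy": -0.057,"dz": 0.17,"turn": 0,"jaw": 0.02},{"dx": -0.12,"dy": -0.076,"dz": 0.17,"turn": 0,"jaw": 0.02},{"dx": -0.15,"dy": -0.095,"dz": 0.17,"turn": 0,"jaw": 0.02},{"dx": -0.17,"dy": -0.108,"dz": 0.17,"turn": 0,"jaw": 0.02},{"dx": -0.18,"dy": -0.113,"dz": 0.17,"turn": 0,"jaw": 0.02},{"dx": -0.18,"dy": -0.113,"dz": 0.17,"turn": 0,"jaw": 0.02}]'

```text
time_s: 5.9
tool_pos: [0.4021, -0.2818, 0.2266]
ee_rot: [0.727, 0.687, 0.0, -0.0]
ft_force: [-0.7, -0.7, -0.6]
grip_width: 0.029
grip_force: 29.6
```

step_arm --plan '[{"dx": 0,"dy": 0,"dz": -0.03,"turn": 0,"jaw": 0.02},{"dx": 0,"dy": 0,"dz": -0.06,"turn": 0,"jaw": 0.02},{"dx": 0,"dy": 0,"dz": -0.09,"turn": 0,"jaw": 0.02},{"dx": 0,"dy": 0,"dz": -0.12,"turn": 0,"jaw": 0.02},{"dx": 0,"dy": 0,"dz": -0.15,"turn": 0,"jaw": 0.02},{"dx": 0,"dy": 0,"dz": -0.17,"turn": 0,"jaw": 0.02},{"dx": 0,"dy": 0,"dz": -0.18,"turn": 0,"jaw": 0.02},{"dx": 0,"dy": 0,"dz": -0.185,"turn": 0,"jaw": 0.02},{"dx": 0,"dy": 0,"dz": -0.185,"turn": 0,"jaw": 0.02}]'

```text
time_s: 6.65
tool_pos: [0.404, -0.2807, 0.0411]
ee_rot: [0.726, 0.688, 0.0, -0.0]
ft_force: [0.6, 0.8, -0.4]
grip_width: 0.0287
grip_force: 29.6
```

step_arm --plan '[{"dx": 0,"dy": 0,"dz": -0.005,"turn": 0,"jaw": 0.02},{"dx": 0,"dy": 0,"dz": -0.009,"turn": 0,"jaw": 0.02},{"dx": 0,"dy": 0,"dz": -0.009,"turn": 0,"jaw": 0.02}]'

```text
time_s: 6.9
tool_pos: [0.4037, -0.2812, 0.0328]
ee_rot: [0.726, 0.687, 0.0, 0.0]
ft_force: [-0.1, 0.7, -1.0]
grip_width: 0.029
grip_force: 29.6
```

step_arm --plan '[{"dx": 0,"dy": 0,"dz": -0.001,"turn": 0,"jaw": 0.02},{"dx": 0,"dy": 0,"dz": -0.002,"turn": 0,"jaw": 0.02},{"dx": 0,"dy": 0,"dz": -0.002,"turn": 0,"jaw": 0.02}]'

```text
time_s: 7.15
tool_pos: [0.4035, -0.2811, 0.0308]
ee_rot: [0.726, 0.687, 0.0, 0.0]
ft_force: [1.0, 0.8, -0.8]
grip_width: 0.0292
grip_force: 29.6
```

Within about 1 mm of the floor; release and go up, then look.

step_arm --plan '[{"dx": 0,"dy": 0,"dz": -0.001,"turn": 0,"jaw": 0.02},{"dx": 0,"dy": 0,"dz": -0.001,"turn": 0,"jaw": 0.032},{"dx": 0,"dy": 0,"dz": -0.001,"turn": 0,"jaw": 0.04},{"dx": 0,"dy": 0,"dz": -0.001,"turn": 0,"jaw": 0.06},{"dx": 0,"dy": 0,"dz": -0.001,"turn": 0,"jaw": 0.06},{"dx": 0,"dy": 0,"dz": -0.001,"turn": 0,"jaw": 0.06},{"dx": 0,"dy": 0,"dz": 0.03,"turn": 0,"jaw": 0.06},{"dx": 0,"dy": 0,"dz": 0.06,"turn": 0,"jaw": 0.06},{"dx": 0,"dy": 0,"dz": 0.1,"turn": 0,"jaw": 0.06},{"dx": 0,"dy": 0,"dz": 0.24,"turn": 0,"jaw": 0.094},{"dx": 0,"dy": 0,"dz": 0.24,"turn": 0,"jaw": 0.094},{"dx": 0,"dy": 0,"dz": 0.24,"turn": 0,"jaw": 0.094},{"dx": 0,"dy": 0,"dz": 0.24,"turn": 0,"jaw": 0.094},{"dx": 0,"dy": 0,"dz": 0.24,"turn": 0,"jaw": 0.094}]'

```text
time_s: 8.32
tool_pos: [0.4043, -0.2818, 0.2746]
ee_rot: [0.726, 0.687, 0.0, 0.004]
ft_force: [-0.2, -1.0, 0.1]
grip_width: 0.088
grip_force: 0.0
```

Run:
```python
from h import *
c=cam('wrist');t=cam('top')
a=c['im'][120:330,110:350]; b=t['im'][130:270,230:430]
a=cv2.resize(a,None,fx=1.9,fy=1.9);b=cv2.resize(b,(342,399*342//570));b=cv2.copyMakeBorder(b,0,a.shape[0]-b.shape[0],0,0,0)
cv2.imwrite('pics/w3.png',np.hstack([a,b]))
import pickle;pickle.dump(c,open('w3.pkl','wb'));print(robot.state()['tool_pos'])
```

```text
[ 0.403273   -0.28085982  0.27044759]
```

View pics/w3.png

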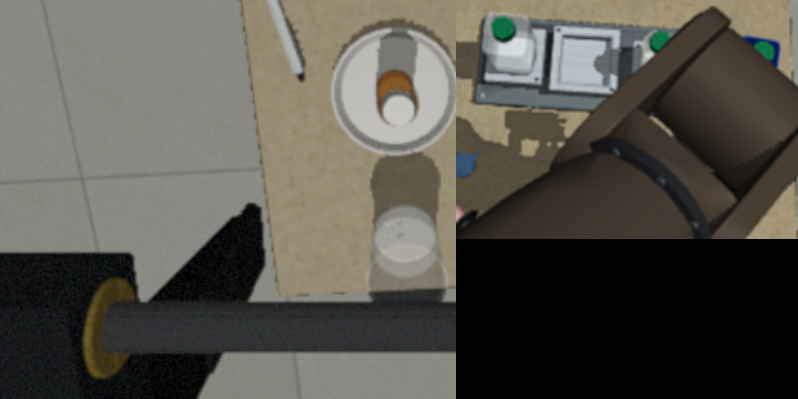

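step_arm --plan '[{"dx": 0.174,"dy": 0.228,"dz": 0,"turn": 0,"jaw": 0.094},{"dx": 0.174,"dy": 0.228,"dz": 0,"turn": 0,"jaw": 0.094},{"dx": 0.174,"dy": 0.228,"dz": 0,"turn": 0,"jaw": 0.094},{"dx": 0.174,"dy": 0.228,"dz": 0,"turn": 0,"jaw": 0.094},{"dx": 0.174,"dy": 0.228,"dz": 0,"turn": 0,"jaw": 0.094},{"dx": 0.174,"dy": 0.228,"dz": 0,"turn": 0,"jaw": 0.094},{"dx": 0.174,"dy": 0.228,"dz": 0,"turn": 0,"jaw": 0.094},{"dx": 0.174,"dy": 0.228,"dz": 0,"turn": 0,"jaw": 0.094},{"dx": 0.174,"dy": 0.228,"dz": 0,"turn": 0,"jaw": 0.094},{"dx": 0.174,"dy": 0.228,"dz": 0,"turn": 0,"jaw": 0.094}]'

```text
time_s: 9.25
tool_pos: [0.5768, -0.0531, 0.2688]
ee_rot: [0.726, 0.688, -0.001, -0.001]
ft_force: [-0.8, 0.9, -0.4]
grip_width: 0.094
grip_force: 0.0
```

Run:
```python
from h import *
c=cam('wrist');t=cam('top')
cv2.imwrite('pics/w4.png',c['im'][100:300,160:480])
cv2.imwrite('pics/w4.png',cv2.resize(c['im'][100:300,180:460],None,fx=2.5,fy=2.5))
import pickle;pickle.dump(c,open('w4.pkl','wb'));P=robot.state()['tool_pos'];print(P,proj(c,[*P[:2],.18]),c['p'])
for P in [(.5785,-.055,.05),(.573,-.1545,.05),(.5675,-.2545,.05)]: print(proj(c,P))
```

```text
[ 0.57677129 -0.05394697  0.26984368] [319.17083073 202.71737438] [0.58216398 0.02311889 0.43887596]
[320.99262037 175.3735481 ]
[320.75755292 244.51592796]
[320.56836671 305.53982032]
```

View pics/w4.png

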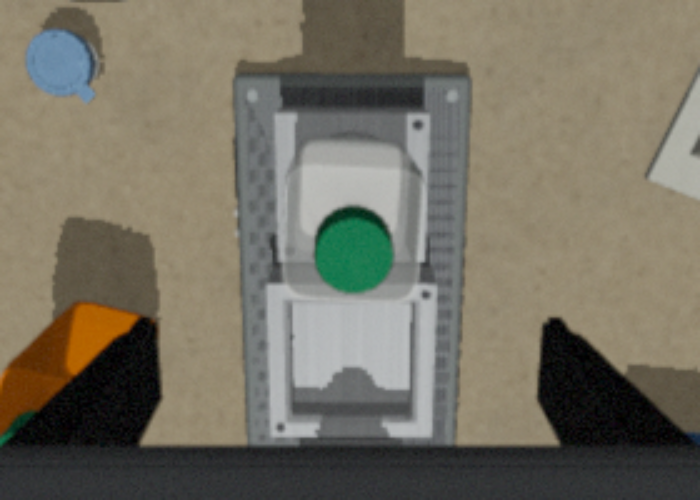

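step_arm --plan '[{"dx": 0.002,"dy": 0.002,"dz": -0.03,"turn": 0,"jaw": 0.094},{"dx": 0.002,"dy": 0.002,"dz": -0.06,"turn": 0,"jaw": 0.094},{"dx": 0.002,"dy": 0.002,"dz": -0.09,"turn": 0,"jaw": 0.094},{"dx": 0.002,"dy": 0.002,"dz": -0.12,"turn": 0,"jaw": 0.094},{"dx": 0.002,"dy": 0.002,"dz": -0.14,"turn": 0,"jaw": 0.094},{"dx": 0.002,"dy": 0.002,"dz": -0.155,"turn": 0,"jaw": 0.094},{"dx": 0.002,"dy": 0.002,"dz": -0.16,"turn": 0,"jaw": 0.094},{"dx": 0.002,"dy": 0.002,"dz": -0.16,"turn": 0,"jaw": 0.094}]'

```text
time_s: 10.02
tool_pos: [0.5787, -0.0519, 0.1097]
ee_rot: [0.727, 0.687, -0.001, -0.001]
ft_force: [-0.8, 0.5, 1.0]
grip_width: 0.0941
grip_force: 0.0
```

step_arm --plan '[{"dx": 0,"dy": 0,"dz": 0,"turn": 0,"jaw": 0.07},{"dx": 0,"dy": 0,"dz": 0,"turn": 0,"jaw": 0.07},{"dx": 0,"dy": 0,"dz": 0,"turn": 0,"jaw": 0.062},{"dx": 0,"dy": 0,"dz": 0,"turn": 0,"jaw": 0.062},{"dx": 0,"dy": 0,"dz": 0,"turn": 0,"jaw": 0.05},{"dx": 0,"dy": 0,"dz": 0,"turn": 0,"jaw": 0.05},{"dx": 0,"dy": 0,"dz": 0,"turn": 0,"jaw": 0.05},{"dx": 0,"dy": 0,"dz": 0,"turn": 0,"jaw": 0.05},{"dx": 0,"dy": 0,"dz": 0,"turn": 0,"jaw": 0.05}]'

```text
time_s: 10.77
tool_pos: [0.5797, -0.051, 0.1108]
ee_rot: [0.726, 0.687, 0.0, 0.0]
ft_force: [-0.2, 0.0, 1.4]
grip_width: 0.0574
grip_force: 29.6
```

step_arm --plan '[{"dx": 0,"dy": 0,"dz": 0.03,"turn": 0,"jaw": 0.05},{"dx": 0,"dy": 0,"dz": 0.055,"turn": 0,"jaw": 0.05},{"dx": 0,"dy": 0,"dz": 0.06,"turn": 0,"jaw": 0.05},{"dx": -0.001,"dy": -0.02,"dz": 0.06,"turn": 0,"jaw": 0.05},{"dx": -0.003,"dy": -0.045,"dz": 0.06,"turn": 0,"jaw": 0.05},{"dx": -0.004,"dy": -0.07,"dz": 0.06,"turn": 0,"jaw": 0.05},{"dx": -0.005,"dy": -0.09,"dz": 0.06,"turn": 0,"jaw": 0.05},{"dx": -0.006,"dy": -0.102,"dz": 0.06,"turn": 0,"jaw": 0.05},{"dx": -0.006,"dy": -0.102,"dz": 0.06,"turn": 0,"jaw": 0.05}]'

```text
time_s: 11.52
tool_pos: [0.5731, -0.1549, 0.1699]
ee_rot: [0.727, 0.687, -0.0, -0.0]
ft_force: [0.6, -0.1, -0.4]
grip_width: 0.0575
grip_force: 29.6
```

Run:
```python
from h import *
c=cam('wrist')
P=robot.state()['tool_pos'];print(P)
for b in [(.5785,-.055,.05),(.573,-.1545,.05)]: print(proj(c,b))
print(proj(c,[*P[:2],P[2]+.07]))
cv2.imwrite('pics/w5.png',cv2.resize(c['im'][60:340,160:480],None,fx=2.1,fy=2.1))
```

```text
[ 0.57308679 -0.15363973  0.16995387]
[318.82606732  87.03679553]
[318.95465952 192.6518024 ]
[317.49569857 313.60498642]
```

View pics/w5.png

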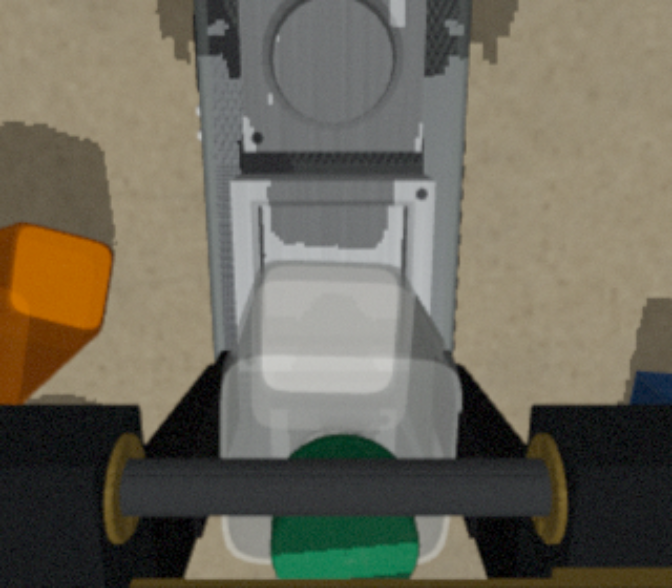

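Run:
```python
from h import *
c=cam('wrist')
P=robot.state()['tool_pos'];print(P)
q=lambda u,v,z:onz(c,160+u/2.1,60+v/2.1,z).round(4)
print('foot far L/R/mid',q(250,290,.11),q(413,290,.11),q(331,262,.11),'cap',q(345,510,.235), 'Ltopedge',q(333,179,.05),'hole',q(334,60,.05))
```

```text
[ 0.57316431 -0.15283121  0.17009827]
foot far L/R/mid [ 0.5419 -0.1403  0.11  ] [ 0.604  -0.1437  0.11  ] [ 0.5734 -0.131   0.11  ] cap [ 0.5759 -0.1512  0.235 ] Ltopedge [ 0.5753 -0.1061  0.05  ] hole [ 0.5786 -0.055   0.05  ]
```

step_arm --plan '[{"dx": 0,"dy": 0.002,"dz": -0.02,"turn": 0,"jaw": 0.05},{"dx": 0,"dy": 0.002,"dz": -0.04,"turn": 0,"jaw": 0.05},{"dx": 0,"dy": 0.002,"dz": -0.05,"turn": 0,"jaw": 0.05},{"dx": 0,"dy": 0.002,"dz": -0.058,"turn": 0,"jaw": 0.05},{"dx": 0,"dy": 0.002,"dz": -0.064,"turn": 0,"jaw": 0.05},{"dx": 0,"dy": 0.002,"dz": -0.064,"turn": 0,"jaw": 0.05}]'

```text
time_s: 12.12
tool_pos: [0.5733, -0.1506, 0.1059]
ee_rot: [0.726, 0.688, -0.0, -0.001]
ft_force: [0.4, -0.6, -1.5]
grip_width: 0.0577
grip_force: 29.6
```

step_arm --plan '[{"dx": 0,"dy": 0,"dz": -0.004,"turn": 0,"jaw": 0.05},{"dx": 0,"dy": 0,"dz": -0.008,"turn": 0,"jaw": 0.05},{"dx": 0,"dy": 0,"dz": -0.012,"turn": 0,"jaw": 0.05},{"dx": 0,"dy": 0,"dz": -0.014,"turn": 0,"jaw": 0.05},{"dx": 0,"dy": 0,"dz": -0.015,"turn": 0,"jaw": 0.05},{"dx": 0,"dy": 0,"dz": -0.015,"turn": 0,"jaw": 0.05}]'

```text
time_s: 12.62
tool_pos: [0.5734, -0.1511, 0.0915]
ee_rot: [0.726, 0.687, -0.0, -0.0]
ft_force: [-0.5, -0.2, -1.0]
grip_width: 0.0574
grip_force: 29.6
```

step_arm --plan '[{"dx": 0,"dy": 0,"dz": -0.001,"turn": 0,"jaw": 0.05},{"dx": 0,"dy": 0,"dz": -0.0015,"turn": 0,"jaw": 0.06},{"dx": 0,"dy": 0,"dz": -0.0015,"turn": 0,"jaw": 0.065},{"dx": 0,"dy": 0,"dz": -0.0015,"turn": 0,"jaw": 0.094},{"dx": 0,"dy": 0,"dz": -0.0015,"turn": 0,"jaw": 0.094},{"dx": 0,"dy": 0,"dz": -0.0015,"turn": 0,"jaw": 0.094},{"dx": 0,"dy": 0,"dz": 0.03,"turn": 0,"jaw": 0.094},{"dx": 0,"dy": 0,"dz": 0.06,"turn": 0,"jaw": 0.094},{"dx": 0,"dy": 0,"dz": 0.18,"turn": 0,"jaw": 0.094},{"dx": 0,"dy": 0,"dz": 0.18,"turn": 0,"jaw": 0.094},{"dx": 0,"dy": 0,"dz": 0.18,"turn": 0,"jaw": 0.094},{"dx": -0.007,"dy": -0.1,"dz": 0.18,"turn": 0,"jaw": 0.094},{"dx": -0.007,"dy": -0.1,"dz": 0.18,"turn": 0,"jaw": 0.094},{"dx": -0.007,"dy": -0.1,"dz": 0.18,"turn": 0,"jaw": 0.094},{"dx": -0.007,"dy": -0.1,"dz": 0.18,"turn": 0,"jaw": 0.094},{"dx": -0.007,"dy": -0.1,"dz": 0.18,"turn": 0,"jaw": 0.094}]'

```text
time_s: 13.95
tool_pos: [0.5661, -0.2515, 0.2711]
ee_rot: [0.727, 0.687, 0.0, -0.001]
ft_force: [-0.6, -0.2, -0.3]
grip_width: 0.094
grip_force: 0.0
```

Run:
```python
from h import *
c=cam('wrist');P=robot.state()['tool_pos'];print(P)
import pickle;pickle.dump(c,open('w6.pkl','wb'))
print(proj(c,[*P[:2],.168]),proj(c,(.573,-.1545,.05)),proj(c,(.573,-.1545,.16)),proj(c,(.568,-.2545,.05)))
cv2.imwrite('pics/w6.png',cv2.resize(c['im'][80:320,180:460],None,fx=2.4,fy=2.4))
```

```text
[ 0.56628006 -0.25064608  0.27118924]
[319.09252493 196.7082461 ] [320.40708847  96.63901837] [320.59347602  89.62432973] [320.78383847 175.88475724]
```

View pics/w6.png

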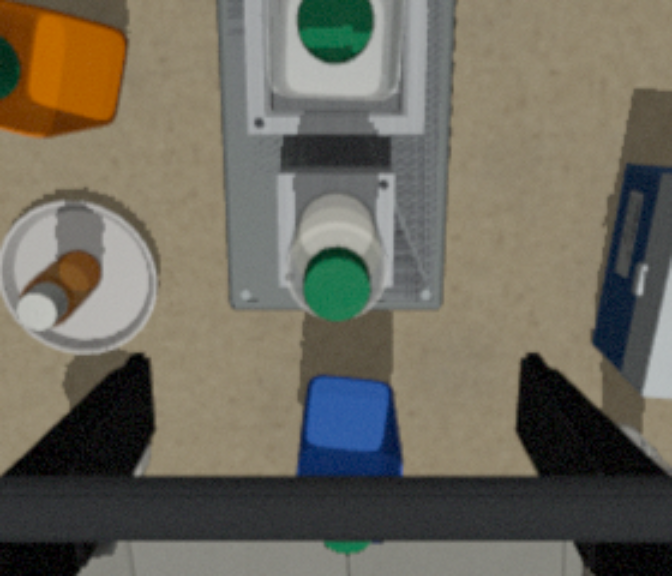

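step_arm --plan '[{"dx": 0.001,"dy": -0.001,"dz": -0.03,"turn": 0,"jaw": 0.094},{"dx": 0.001,"dy": -0.001,"dz": -0.06,"turn": 0,"jaw": 0.094},{"dx": 0.001,"dy": -0.001,"dz": -0.09,"turn": 0,"jaw": 0.094},{"dx": 0.001,"dy": -0.001,"dz": -0.12,"turn": 0,"jaw": 0.094},{"dx": 0.001,"dy": -0.001,"dz": -0.15,"turn": 0,"jaw": 0.094},{"dx": 0.001,"dy": -0.001,"dz": -0.165,"turn": 0,"jaw": 0.094},{"dx": 0.001,"dy": -0.001,"dz": -0.172,"turn": 0,"jaw": 0.07},{"dx": 0.001,"dy": -0.001,"dz": -0.172,"turn": 0,"jaw": 0.06},{"dx": 0.001,"dy": -0.001,"dz": -0.172,"turn": 0,"jaw": 0.06},{"dx": 0.001,"dy": -0.001,"dz": -0.172,"turn": 0,"jaw": 0.05},{"dx": 0.001,"dy": -0.001,"dz": -0.172,"turn": 0,"jaw": 0.05},{"dx": 0.001,"dy": -0.001,"dz": -0.172,"turn": 0,"jaw": 0.04},{"dx": 0.001,"dy": -0.001,"dz": -0.172,"turn": 0,"jaw": 0.04},{"dx": 0.001,"dy": -0.001,"dz": -0.172,"turn": 0,"jaw": 0.04},{"dx": 0.001,"dy": -0.001,"dz": -0.172,"turn": 0,"jaw": 0.04}]'

```text
time_s: 15.25
tool_pos: [0.5676, -0.2522, 0.1]
ee_rot: [0.726, 0.687, 0.0, 0.0]
ft_force: [-0.4, -0.4, 0.8]
grip_width: 0.0448
grip_force: 29.8
```

step_arm --plan '[{"dx": 0,"dy": 0,"dz": 0.03,"turn": 0,"jaw": 0.04},{"dx": 0,"dy": 0,"dz": 0.06,"turn": 0,"jaw": 0.04},{"dx": 0,"dy": 0,"dz": 0.09,"turn": 0,"jaw": 0.04},{"dx": 0,"dy": 0,"dz": 0.12,"turn": 0,"jaw": 0.04},{"dx": 0,"dy": 0,"dz": 0.145,"turn": 0,"jaw": 0.04},{"dx": 0,"dy": 0,"dz": 0.155,"turn": 0,"jaw": 0.04},{"dx": 0,"dy": 0,"dz": 0.155,"turn": 0,"jaw": 0.04},{"dx": 0.001,"dy": 0.02,"dz": 0.155,"turn": 0,"jaw": 0.04},{"dx": 0.003,"dy": 0.05,"dz": 0.155,"turn": 0,"jaw": 0.04},{"dx": 0.005,"dy": 0.08,"dz": 0.155,"turn": 0,"jaw": 0.04},{"dx": 0.006,"dy": 0.11,"dz": 0.155,"turn": 0,"jaw": 0.04},{"dx": 0.008,"dy": 0.14,"dz": 0.155,"turn": 0,"jaw": 0.04},{"dx": 0.01,"dy": 0.17,"dz": 0.155,"turn": 0,"jaw": 0.04},{"dx": 0.011,"dy": 0.19,"dz": 0.155,"turn": 0,"jaw": 0.04},{"dx": 0.011,"dy": 0.197,"dz": 0.155,"turn": 0,"jaw": 0.04},{"dx": 0.011,"dy": 0.197,"dz": 0.155,"turn": 0,"jaw": 0.04}]'

```text
time_s: 16.58
tool_pos: [0.578, -0.0537, 0.2531]
ee_rot: [0.726, 0.688, -0.001, -0.001]
ft_force: [-0.2, 0.2, -0.2]
grip_width: 0.0448
grip_force: 29.8
```

step_arm --plan '[{"dx": 0,"dy": 0,"dz": -0.03,"turn": 0,"jaw": 0.04},{"dx": 0,"dy": 0,"dz": -0.06,"turn": 0,"jaw": 0.04},{"dx": 0,"dy": 0,"dz": -0.09,"turn": 0,"jaw": 0.04},{"dx": 0,"dy": 0,"dz": -0.12,"turn": 0,"jaw": 0.04},{"dx": 0,"dy": 0,"dz": -0.138,"turn": 0,"jaw": 0.04},{"dx": 0,"dy": 0,"dz": -0.145,"turn": 0,"jaw": 0.04},{"dx": 0,"dy": 0,"dz": -0.145,"turn": 0,"jaw": 0.04}]'

```text
time_s: 17.17
tool_pos: [0.5776, -0.056, 0.1076]
ee_rot: [0.727, 0.687, -0.001, -0.001]
ft_force: [-0.1, 0.2, -0.6]
grip_width: 0.0447
grip_force: 29.8
```

Run:
```python
from h import *
c=cam('wrist');P=robot.state()['tool_pos'];print(P)
import pickle;pickle.dump(c,open('w7.pkl','wb'))
print(proj(c,(.5785,-.055,.05)),proj(c,(*P[:2],.06)))
cv2.imwrite('pics/w7.png',cv2.resize(c['im'][100:340,180:460],None,fx=2.4,fy=2.4))
```

```text
[ 0.57831332 -0.05588434  0.10913364]
[320.04133138 211.61716851] [319.82978763 216.79014754]
```

View pics/w7.png

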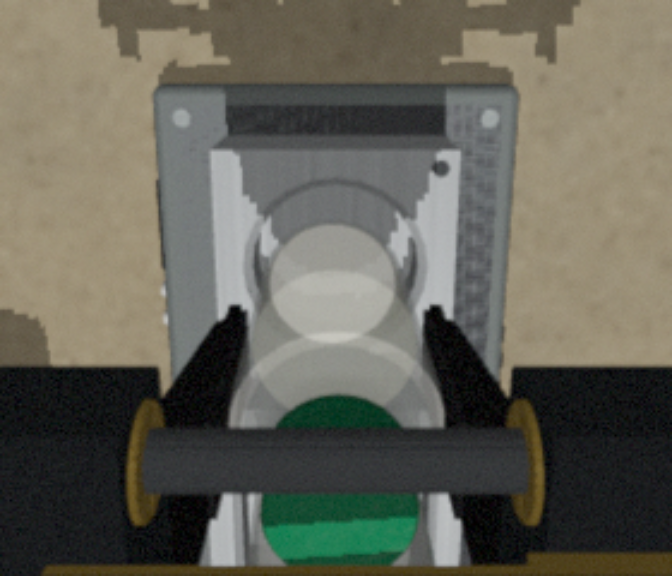

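step_arm --plan '[{"dx": 0,"dy": 0,"dz": -0.006,"turn": 0,"jaw": 0.04},{"dx": 0,"dy": 0,"dz": -0.012,"turn": 0,"jaw": 0.04},{"dx": 0,"dy": 0,"dz": -0.018,"turn": 0,"jaw": 0.04},{"dx": 0,"dy": 0,"dz": -0.024,"turn": 0,"jaw": 0.04},{"dx": 0,"dy": 0,"dz": -0.027,"turn": 0,"jaw": 0.04},{"dx": 0,"dy": 0,"dz": -0.027,"turn": 0,"jaw": 0.04}]'

```text
time_s: 17.72
tool_pos: [0.5782, -0.0549, 0.0819]
ee_rot: [0.726, 0.687, -0.0, -0.0]
ft_force: [0.6, 0.2, -0.7]
grip_width: 0.0448
grip_force: 29.8
```

step_arm --plan '[{"dx": 0,"dy": 0,"dz": -0.001,"turn": 0,"jaw": 0.04},{"dx": 0,"dy": 0,"dz": -0.002,"turn": 0,"jaw": 0.04},{"dx": 0,"dy": 0,"dz": -0.002,"turn": 0,"jaw": 0.047},{"dx": 0,"dy": 0,"dz": -0.002,"turn": 0,"jaw": 0.052},{"dx": 0,"dy": 0,"dz": -0.002,"turn": 0,"jaw": 0.08},{"dx": 0,"dy": 0,"dz": -0.002,"turn": 0,"jaw": 0.08},{"dx": 0,"dy": 0,"dz": -0.002,"turn": 0,"jaw": 0.08},{"dx": 0,"dy": 0,"dz": 0.03,"turn": 0,"jaw": 0.08},{"dx": 0,"dy": 0,"dz": 0.07,"turn": 0,"jaw": 0.08},{"dx": 0,"dy": 0,"dz": 0.19,"turn": 0,"jaw": 0.08},{"dx": 0,"dy": 0,"dz": 0.19,"turn": 0,"jaw": 0.08},{"dx": 0,"dy": 0,"dz": 0.19,"turn": 0,"jaw": 0.08},{"dx": 0,"dy": 0,"dz": 0.19,"turn": 0,"jaw": 0.08}]'

```text
time_s: 18.8
tool_pos: [0.5805, -0.0554, 0.2801]
ee_rot: [0.726, 0.688, 0.003, 0.005]
ft_force: [0.6, -0.6, 0.4]
grip_width: 0.0798
grip_force: 0.0
```

step_arm --plan '[{"dx": -0.175,"dy": -0.226,"dz": 0,"turn": 0,"jaw": 0.06},{"dx": -0.175,"dy": -0.226,"dz": 0,"turn": 0,"jaw": 0.06},{"dx": -0.175,"dy": -0.226,"dz": 0,"turn": 0,"jaw": 0.06},{"dx": -0.175,"dy": -0.226,"dz": 0,"turn": 0,"jaw": 0.06},{"dx": -0.175,"dy": -0.226,"dz": 0,"turn": 0,"jaw": 0.06},{"dx": -0.175,"dy": -0.226,"dz": 0,"turn": 0,"jaw": 0.06},{"dx": -0.175,"dy": -0.226,"dz": 0,"turn": 0,"jaw": 0.06},{"dx": -0.175,"dy": -0.226,"dz": 0,"turn": 0,"jaw": 0.06},{"dx": -0.175,"dy": -0.226,"dz": 0,"turn": 0,"jaw": 0.06},{"dx": -0.175,"dy": -0.226,"dz": 0,"turn": 0,"jaw": 0.06}]'

```text
time_s: 19.63
tool_pos: [0.4036, -0.2809, 0.2725]
ee_rot: [0.726, 0.687, 0.0, -0.0]
ft_force: [0.1, 0.1, 0.3]
grip_width: 0.06
grip_force: 0.0
```

step_arm --plan '[{"dx": 0,"dy": 0,"dz": -0.04,"turn": 0,"jaw": 0.06},{"dx": 0,"dy": 0,"dz": -0.08,"turn": 0,"jaw": 0.06},{"dx": 0,"dy": 0,"dz": -0.12,"turn": 0,"jaw": 0.06},{"dx": 0,"dy": 0,"dz": -0.15,"turn": 0,"jaw": 0.06},{"dx": 0,"dy": 0,"dz": -0.16,"turn": 0,"jaw": 0.06},{"dx": 0,"dy": 0,"dz": -0.16,"turn": 0,"jaw": 0.06}]'

```text
time_s: 20.13
tool_pos: [0.4034, -0.279, 0.1101]
ee_rot: [0.725, 0.688, -0.0, -0.002]
ft_force: [0.5, -0.5, 0.2]
grip_width: 0.0601
grip_force: 0.0
```

Run:
```python
from h import *
c=cam('wrist');P=robot.state()['tool_pos'];print(P,proj(c,(*P[:2],.081)))
cv2.imwrite('pics/w8.png',c['im'][60:340])
```

```text
[ 0.40399016 -0.27975292  0.11172425] [319.59695758 226.60501787]
```

View pics/w8.png

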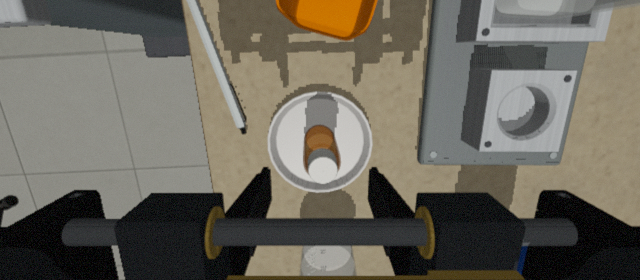

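step_arm --plan '[{"dx": 0.001,"dy": 0,"dz": -0.03,"turn": 0,"jaw": 0.06},{"dx": 0.001,"dy": 0,"dz": -0.06,"turn": 0,"jaw": 0.06},{"dx": 0.001,"dy": 0,"dz": -0.078,"turn": 0,"jaw": 0.06},{"dx": 0.001,"dy": 0,"dz": -0.078,"turn": 0,"jaw": 0.06},{"dx": 0.001,"dy": 0,"dz": -0.078,"turn": 0,"jaw": 0.04},{"dx": 0.001,"dy": 0,"dz": -0.078,"turn": 0,"jaw": 0.035},{"dx": 0.001,"dy": 0,"dz": -0.078,"turn": 0,"jaw": 0.02},{"dx": 0.001,"dy": 0,"dz": -0.078,"turn": 0,"jaw": 0.02},{"dx": 0.001,"dy": 0,"dz": -0.078,"turn": 0,"jaw": 0.02},{"dx": 0.001,"dy": 0,"dz": -0.078,"turn": 0,"jaw": 0.02},{"dx": 0.001,"dy": 0,"dz": -0.078,"turn": 0,"jaw": 0.02}]'

```text
time_s: 21.1
tool_pos: [0.4047, -0.2814, 0.0354]
ee_rot: [0.726, 0.687, 0.0, 0.001]
ft_force: [-0.7, -0.4, 8.7]
grip_width: 0.0293
grip_force: 29.7
```

step_arm --plan '[{"dx": 0,"dy": 0,"dz": 0.03,"turn": 0,"jaw": 0.02},{"dx": 0,"dy": 0,"dz": 0.06,"turn": 0,"jaw": 0.02},{"dx": 0,"dy": 0,"dz": 0.09,"turn": 0,"jaw": 0.02},{"dx": 0,"dy": 0,"dz": 0.12,"turn": 0,"jaw": 0.02},{"dx": 0.03,"dy": 0.004,"dz": 0.14,"turn": 0,"jaw": 0.02},{"dx": 0.06,"dy": 0.009,"dz": 0.14,"turn": 0,"jaw": 0.02},{"dx": 0.09,"dy": 0.014,"dz": 0.14,"turn": 0,"jaw": 0.02},{"dx": 0.12,"dy": 0.018,"dz": 0.14,"turn": 0,"jaw": 0.02},{"dx": 0.15,"dy": 0.023,"dz": 0.14,"turn": 0,"jaw": 0.02},{"dx": 0.163,"dy": 0.026,"dz": 0.14,"turn": 0,"jaw": 0.02},{"dx": 0.163,"dy": 0.026,"dz": 0.11,"turn": 0,"jaw": 0.02},{"dx": 0.163,"dy": 0.026,"dz": 0.08,"turn": 0,"jaw": 0.02},{"dx": 0.163,"dy": 0.026,"dz": 0.06,"turn": 0,"jaw": 0.02},{"dx": 0.163,"dy": 0.026,"dz": 0.06,"turn": 0,"jaw": 0.02}]'

```text
time_s: 22.27
tool_pos: [0.5658, -0.254, 0.0909]
ee_rot: [0.726, 0.687, -0.001, -0.003]
ft_force: [0.1, 0.4, -1.4]
grip_width: 0.0296
grip_force: 29.5
```

Run:
```python
from h import *
c=cam('wrist');P=robot.state()['tool_pos'];print(P,proj(c,(.5675,-.2547,.05)),proj(c,(*P[:2],P[2]-.031)))
cv2.imwrite('pics/w9.png',cv2.resize(c['im'][60:340,160:480],None,fx=2.1,fy=2.1))
```

```text
[ 0.56666902 -0.25459335  0.09323042] [321.33821015 220.79968335] [320.1574975  226.58837978]
```

View pics/w9.png

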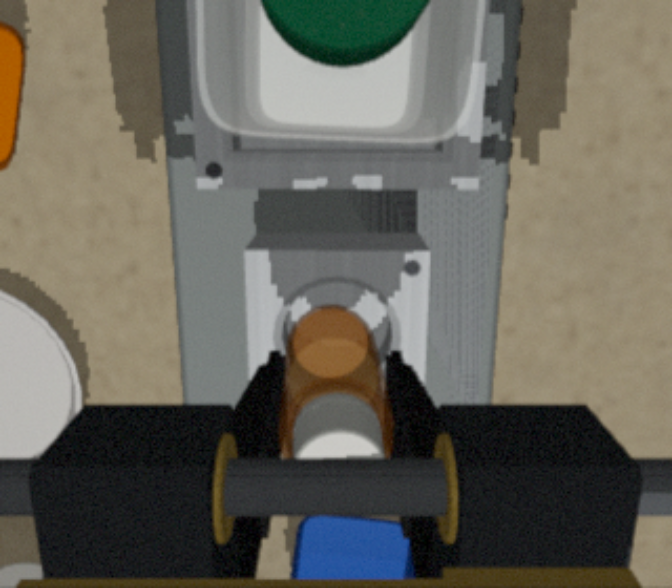

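step_arm --plan '[{"dx": 0.001,"dy": 0,"dz": -0.004,"turn": 0,"jaw": 0.02},{"dx": 0.0015,"dy": 0,"dz": -0.01,"turn": 0,"jaw": 0.02},{"dx": 0.0015,"dy": 0,"dz": -0.016,"turn": 0,"jaw": 0.02},{"dx": 0.0015,"dy": 0,"dz": -0.022,"turn": 0,"jaw": 0.02},{"dx": 0.0015,"dy": 0,"dz": -0.028,"turn": 0,"jaw": 0.02},{"dx": 0.0015,"dy": 0,"dz": -0.031,"turn": 0,"jaw": 0.02},{"dx": 0.0015,"dy": 0,"dz": -0.031,"turn": 0,"jaw": 0.02}]'

```text
time_s: 22.9
tool_pos: [0.5688, -0.255, 0.063]
ee_rot: [0.726, 0.687, -0.0, -0.0]
ft_force: [-0.3, 0.5, -0.1]
grip_width: 0.0291
grip_force: 29.5
```

step_arm --plan '[{"dx": 0,"dy": 0,"dz": -0.0015,"turn": 0,"jaw": 0.02},{"dx": 0,"dy": 0,"dz": -0.0015,"turn": 0,"jaw": 0.02},{"dx": 0,"dy": 0,"dz": -0.0015,"turn": 0,"jaw": 0.032},{"dx": 0,"dy": 0,"dz": -0.0015,"turn": 0,"jaw": 0.037},{"dx": 0,"dy": 0,"dz": -0.0015,"turn": 0,"jaw": 0.06},{"dx": 0,"dy": 0,"dz": -0.0015,"turn": 0,"jaw": 0.06},{"dx": 0,"dy": 0,"dz": -0.0015,"turn": 0,"jaw": 0.06},{"dx": 0,"dy": 0,"dz": 0.03,"turn": 0,"jaw": 0.06},{"dx": 0,"dy": 0,"dz": 0.06,"turn": 0,"jaw": 0.06},{"dx": 0,"dy": 0,"dz": 0.24,"turn": 0,"jaw": 0.06},{"dx": 0,"dy": 0,"dz": 0.24,"turn": 0,"jaw": 0.06},{"dx": 0,"dy": 0,"dz": 0.24,"turn": 0,"jaw": 0.06},{"dx": 0,"dy": 0,"dz": 0.24,"turn": 0,"jaw": 0.06},{"dx": 0,"dy": 0,"dz": 0.24,"turn": 0,"jaw": 0.06},{"dx": 0,"dy": 0,"dz": 0.24,"turn": 0,"jaw": 0.06},{"dx": 0,"dy": 0.1,"dz": 0.24,"turn": 0,"jaw": 0.06},{"dx": 0,"dy": 0.1,"dz": 0.24,"turn": 0,"jaw": 0.06},{"dx": 0,"dy": 0.1,"dz": 0.24,"turn": 0,"jaw": 0.06},{"dx": 0,"dy": 0.1,"dz": 0.24,"turn": 0,"jaw": 0.06}]'

```text
time_s: 24.48
tool_pos: [0.5685, -0.1518, 0.3028]
ee_rot: [0.725, 0.689, -0.0, -0.001]
ft_force: [-0.2, -0.6, 0.5]
grip_width: 0.06
grip_force: 0.0
```

Run:
```python
from h import *
c=cam('wrist');P=robot.state()['tool_pos'];print(P)
for b in [(.5785,-.055,.148),(.573,-.1545,.16),(.568,-.2547,.108)]: print(((proj(c,b)-[180,20])*2.2).round())
cv2.imwrite('pics/w10.png',cv2.resize(c['im'][20:280,180:460],None,fx=2.2,fy=2.2))
```

```text
[ 0.56876542 -0.15355391  0.30282246]
[317. 161.]
[316. 374.]
[314. 513.]
```

View pics/w10.png

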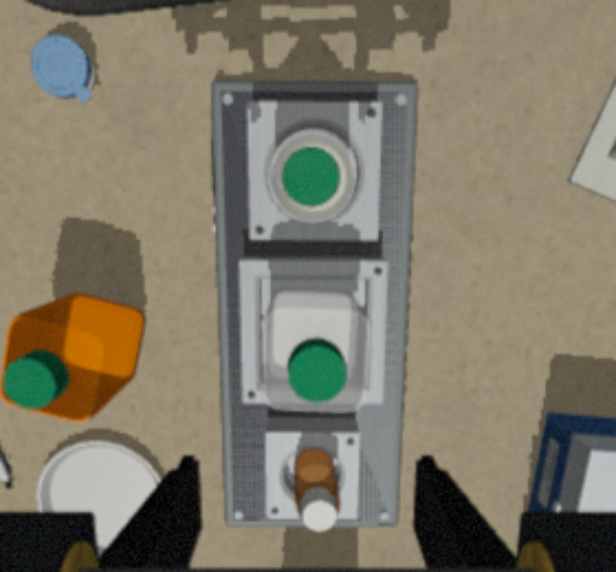

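Run:
```python
from h import *
c=cam('wrist');t=cam('top');P=robot.state();print(P['tool_pos'],c['p'])
for b in [(.5785,-.055),(.573,-.1545),(.568,-.2547)]: print([((proj(c,(*b,z))-[180,20])*2.2).round() for z in (.05,.1,.148,.16,.108)])
q=lambda u,v,z:onz(c,180+u/2.2,20+v/2.2,z).round(4)
# cap centres by colour
hsv=cv2.cvtColor(c['im'],cv2.COLOR_BGR2HSV);m=cv2.inRange(hsv,(55,120,40),(90,255,255))
n,l,st,ce=cv2.connectedComponentsWithStats(m)
for i in range(1,n):
    if st[i,4]>100: print(st[i],ce[i],[onz(c,*ce[i],z).round(4) for z in(.148,.16)])
print('M edges',q(248,171,.05),q(381,171,.05),q(314,101,.05),q(314,240,.05),'shoulder',q(313,175,.11),q(313,130,.11),q(313,221,.11))
a=c['im'][50:140,265:375];b=t['im'][130:205,232:382]
cv2.imwrite('pics/w11.png',np.vstack([cv2.resize(a,(440,360),interpolation=2),cv2.resize(b,(440,220),interpolation=2)]))
```

```text
[ 0.56892816 -0.15553719  0.30287752] [ 0.57363452 -0.07733987  0.47288854]
[array([314., 169.]), array([315., 163.]), array([316., 157.]), array([316., 155.]), array([315., 162.])]
[array([313., 330.]), array([314., 346.]), array([315., 365.]), array([315., 370.]), array([314., 348.])]
[array([313., 473.]), array([314., 504.]), array([314., 542.]), array([314., 553.]), array([314., 510.])]
[477  73  76  33 849] [511.67726737  88.72202591] [array([ 0.7707, -0.0625,  0.148 ]), array([ 0.7634, -0.0631,  0.16  ])]
[308  86  26  25 502] [320.4063745   98.02390438] [array([ 0.5748, -0.0614,  0.148 ]), array([ 0.5748, -0.062 ,  0.16  ])]
[311 172  25  28 557] [322.81508079 186.0502693 ] [array([ 0.5728, -0.1548,  0.148 ]), array([ 0.5728, -0.152 ,  0.16  ])]
[182 178  28  26 548] [195.25729927 190.58759124] [array([ 0.4292, -0.1528,  0.148 ]), array([ 0.4346, -0.15  ,  0.16  ])]
M edges [ 0.538  -0.0543  0.05  ] [ 0.6191 -0.0585  0.05  ] [ 0.5802 -0.017   0.05  ] [ 0.5763 -0.0974  0.05  ] shoulder [ 0.577  -0.0613  0.11  ] [ 0.5781 -0.0393  0.11  ] [ 0.5759 -0.0847  0.11  ]
```

View pics/w11.png

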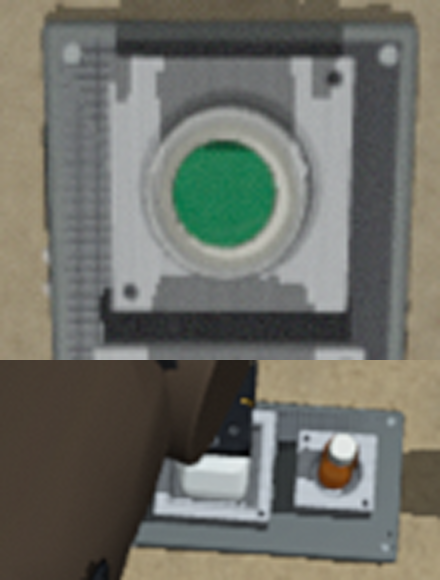

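I've now viewed 15 pictures, one over the limit, so I won't view any more. I'll clear the arm and check the cap heights numerically by colour triangulation.

step_arm --plan '[{"dx": 0,"dy": 0,"dz": 0.15,"turn": 0,"jaw": 0.06},{"dx": 0,"dy": 0,"dz": 0.15,"turn": 0,"jaw": 0.06},{"dx": 0,"dy": 0,"dz": 0.15,"turn": 0,"jaw": 0.06},{"dx": 0,"dy": 0,"dz": 0.15,"turn": 0,"jaw": 0.06},{"dx": -0.2,"dy": 0.5,"dz": 0.15,"turn": 40,"jaw": 0.06},{"dx": -0.2,"dy": 0.5,"dz": 0.15,"turn": 40,"jaw": 0.06},{"dx": -0.2,"dy": 0.5,"dz": 0.15,"turn": 40,"jaw": 0.06},{"dx": -0.2,"dy": 0.5,"dz": 0.15,"turn": 40,"jaw": 0.06},{"dx": -0.2,"dy": 0.5,"dz": 0.15,"turn": 40,"jaw": 0.06},{"dx": -0.2,"dy": 0.5,"dz": 0.15,"turn": 40,"jaw": 0.06},{"dx": -0.2,"dy": 0.5,"dz": 0.15,"turn": 40,"jaw": 0.06},{"dx": -0.2,"dy": 0.5,"dz": 0.15,"turn": 40,"jaw": 0.06},{"dx": -0.2,"dy": 0.5,"dz": 0.15,"turn": 40,"jaw": 0.06},{"dx": -0.2,"dy": 0.5,"dz": 0.15,"turn": 40,"jaw": 0.06},{"dx": -0.2,"dy": 0.5,"dz": 0.15,"turn": 40,"jaw": 0.06},{"dx": -0.2,"dy": 0.5,"dz": 0.15,"turn": 40,"jaw": 0.06},{"dx": -0.2,"dy": 0.5,"dz": 0.15,"turn": 40,"jaw": 0.06},{"dx": -0.2,"dy": 0.5,"dz": 0.15,"turn": 40,"jaw": 0.06},{"dx": -0.2,"dy": 0.5,"dz": 0.15,"turn": 40,"jaw": 0.06}]'

```text
time_s: 26.22
tool_pos: [0.3691, 0.3458, 0.4528]
ee_rot: [0.446, 0.895, -0.001, -0.0]
ft_force: [0.1, -0.4, 0.1]
grip_width: 0.0599
grip_force: 0.0
```

Run:
```python
from h import *
print(robot.state()['tool_pos'])
C={n:cam(n) for n in('top','side')}
O={k:cv2.imread(f'pics/{k}0.png') for k in C}
def comps(im,P,C,lo=(55,120,30),hi=(90,255,255)):
    l=[]; p=proj(C,P).astype(int); w=22
    x,y=p[0]-w,p[1]-w; m=cv2.inRange(cv2.cvtColor(im[y:y+2*w,x:x+2*w],cv2.COLOR_BGR2HSV),lo,hi)
    n,_,st,ce=cv2.connectedComponentsWithStats(m)
    i=1+np.argmax(st[1:,4]) if n>1 else 0
    return ce[i]+[x,y],st[i,4]
def loc(name,ims,P):
    r={k:comps(ims[k],P,C[k]) for k in C}
    print(name,tri([(C[k],*r[k][0]) for k in C]).round(4),[(v[0].round(1),v[1]) for v in r.values()])
loc('start sq (cap mid z~.17)',O,(.578,-.0525,.17)); loc('start rd (.159)',O,(.567,-.252,.159))
loc('sq (.15)',C and {k:C[k]['im'] for k in C},(.573,-.1545,.15)); loc('rd (.139)',{k:C[k]['im'] for k in C},(.577,-.058,.139))
# amber body of dropper
for nm,ims,P in [('drop start',O,(.584,-.168,.07)),('drop end',{k:C[k]['im'] for k in C},(.568,-.2547,.07))]:
    r={k:comps(ims[k],P,C[k],(3,120,40),(14,255,230)) for k in C};print(nm,tri([(C[k],*r[k][0]) for k in C]).round(4),[v[1] for v in r.values()])
```

```text
[0.3691444  0.34575603 0.45283254]
start sq (cap mid z~.17) [ 0.5798 -0.0532  0.1688] [(array([257.2, 146.2]), np.int32(147)), (array([237.1, 157.6]), np.int32(153))]
start rd (.159) [ 0.5679 -0.2545  0.1589] [(array([349.5, 153.9]), np.int32(120)), (array([331.3, 156.3]), np.int32(132))]
sq (.15) [ 0.5746 -0.154   0.1492] [(array([303.8, 151.7]), np.int32(132)), (array([285.1, 161.7]), np.int32(146))]
rd (.139) [ 0.5758 -0.0606  0.1395] [(array([262.2, 151.9]), np.int32(114)), (array([242.7, 168.5]), np.int32(121))]
drop start [ 0.5804 -0.1667  0.0381] [np.int32(88), np.int32(82)]
drop end [ 0.5611 -0.2517  0.063 ] [np.int32(89), np.int32(103)]
```

```bash
python3 -c "
from cell import robot
print(robot.close_job())"
```

```text
the job is handed in; nothing more can be done
None
```

The job is handed in at about 26 s: all three bottles stand released in their matching blocks, with the dropper bottle set down in the dish on the way. Camera checks put the square and round bottles fully down, the round one about 5 mm off centre, while the dropper was checked only by wrist picture and tool height. I viewed 15 pictures, one over the limit of 14, and the hand-in returned no verdict.

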